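Fit the orange spacer sleeve on the wheel axle

TASK

At the kitting bench, pick up the orange spacer sleeve and slide it over the bare upright axle in the blue kit tray, all the way down until it sits flat on the dark shoulder. Lower it rather than letting it drop, let go, and leave the black and the white sleeve where they stand.

Things in the scene. Friction and masses are not known exactly. Their poses are not given: they have to be found in the camera images.
- orange_center (a point): Orange plastic sleeve (a plain open tube) standing upright on the table: outside diameter 52 mm, bore 36 mm, wall 8 mm, height 50 mm, about 0.07 kg. This point is its centre, on its axis, 25 mm above its foot; z is its axis. The one to fit; take it across its outside from above.
- black_center (a point): Black plastic sleeve (a plain open tube) standing upright on the table: outside diameter 52 mm, bore 36 mm, wall 8 mm, height 50 mm, about 0.07 kg. This point is its centre, on its axis, 25 mm above its foot; z is its axis. A bystander, to be left alone.
- white_center (a point): White plastic sleeve (a plain open tube) standing upright on the table: outside diameter 52 mm, bore 36 mm, wall 8 mm, height 50 mm, about 0.07 kg. This point is its centre, on its axis, 25 mm above its foot; z is its axis. A bystander, to be left alone.
- axle_seat (a point): Centre of the flat top of the dark 60 mm round shoulder, 40 mm above the table: the sleeve's foot rests here. The steel axle rises 60 mm from it along z: 20 mm thick, top 12 mm tapered to 8 mm. Fixed in a blue tray (270 x 170 mm, walls 20 mm high), y along its long side. Below: grey 100 mm square flange, 23 mm high with bolts. A dark wheel 90 mm across, 33 mm high, lies in the tray 135 mm towards +y.
There are look-alikes about, which are no part of the job. Of the things that look like the part that bears orange_center, take the one that is farthest from the robot's base at the start.

How it is judged:
By the outcome, as a careful person would: the job done as asked, in the order asked, and still so for the second after the job is handed in, with the robot touching nothing.
It also fails if it takes over 32 s, if anything falls off the work surface, if the arm or the gripper's body presses on something with over 40 N, if the wrist force passes 120 N, or if a joint passes its speed limit or range.

ROBOT

A 6-joint arm with a two-finger parallel gripper is mounted at the origin on the work surface. World frame = base frame: x ahead of the robot, y to its left, z up, the work surface at z = 0. Lengths are in m, angles in rad, forces in N, time in s.
With the tool pointing down it reaches from about 0.375 to 0.825 m from the base axis. Payload 5.5 kg.
Tool frame: the origin (TCP) lies between the finger pads; the fingertips stand 22 mm ahead of it and the grasp point (between the pads) lies 3 mm ahead of it (r.tip_extent is the distance from the TCP to the fingertips, in m); z points along the fingers, x is the direction in which the jaws open and shut, and the axes are right-handed (so a half turn about z gives the same grasp; the last joint's range is limited). The gripper opens to 85 mm and grips with 20 to 120 N. Pads are 22 mm wide; open, the fingers measure 114 mm over their backs; the gripper's body (76 mm by 85 mm) begins 54 mm behind the grasp point. The pads swing forward as they close: fully open they stand 13 mm farther back than shut.
Start: joints at [1.185, 0.314, -0.047, 1.21, 0, 1.571], TCP at [0.226, 0.556, 0.253] pointing down, gripper open.
Joint ranges: [-2.67, 2.67], [-0.69, 1.73], [-1.03, 1.25], [-2.08, 2.16], [-1.42, 1.45], [-3.14, 3.14]. Speed limits (rad/s): [2.39, 2.39, 3.01, 3.14, 3.14, 3.14].

INTERFACE

Orientations are given as a unit quaternion [w, x, y, z].
In Python, from workcell import r, ik, viewer, spotter gives the robot as it stands. The module is installed in compiled form; this text tells all that it offers. Calls block until the motion is done:
- r.move_to(position, orientation): joint-space move of the TCP to a pose.
- r.line_to(position, rot=None, max_speed=0.15, threshold=None): straight line of the TCP; rot=None keeps the orientation; max_speed is the mean speed in m/s. With threshold (N) it stops when the force on the tool has changed by that much, and returns True; else False.
- r.set_joints(angles): joint-space move.
- r.set_gripper(opening): finger opening in m; the grip force is fixed at half the most; returns when the fingers have stopped.
- r.pause(seconds).
- ik(position, orientation): joint angles nearest the present ones, or None.
- r.get_obs(): the state.
- viewer.camera(name): name is "scene" or "top" or "wrist"; returns the picture (400x640x3 uint8, blue, green, red); there is no depth.
- viewer.camera_info(name): a dict with "fx", "fy", "cx", "cy" (pixels), "R" (3x3) and "t" (3): a world point X has camera coordinates R X + t. Camera axes: x right, y down, z forward; pixel columns grow to the right and rows downward; lengths in m; the calibration is good to about 2 mm. A picture is of the moment at which its call begins: read the wrist's pose just before it. camera_info takes no time and is no camera call; for the wrist camera it gives the pose at the moment of the call.
A pose or a line that the arm cannot do raises r.IKError and nothing moves.
- r.hand_in(): hands the job in, once; it reports no verdict.
Trained networks look in the newest picture that a camera, given by its name, has taken for a name from the list of things; names that differ only in an ending like _2 or _b are one class to them, and where a whole thing is asked for, a point or a joint stands for the part that bears it (a point fixed in the world has none). Each returns a list of dicts, best first, with "score" (0 to 1); they miss things now and then, are a little off and sometimes report something else, mostly with a low value. They report only what shows in the picture. A call takes as long as a camera call. They do not tell look-alikes from the thing itself.
- spotter.find_in(camera, query): "centre" ([x, y, z] in m, in world coordinates, good to about 4 mm: the middle of the surface that is visible of it).
- spotter.regions_of(camera, query): "mask" (400x640 bool, what is visible of it).
- spotter.place_of(camera, query): "centre" ([x, y, z] in m, in world coordinates, good to about 4 mm: a listed point, or the origin of a listed thing).
The state is a dict: "time_s": time; "joint_pos": joint angles; "joint_velocities": joint speeds; "joint_efforts": joint torques, N m; "tool_pos": TCP position; "eef_rot": TCP orientation; "ft_force": force on the tool from outside, world axes, zero at the start; "torque": the same for the moment, N m; "grip_width": finger opening in m.
Only numpy, scipy, OpenCV 4.12 (cv2) and the standard library are available. Lean on these libraries where they do the work, as an engineer would, in place of code of your own. Each camera call takes 0.05 s, during which the arm holds its last target.

## Working session

There is one attempt and no reset: what is moved stays moved. The work goes in short steps, each a Python script; the robot and the scene stay as the last script left them, time stands still between calls to the robot, and variables do not carry over. Pictures are saved under pics/ and viewed, and the job is handed in when it is done.

```bash
mkdir -p pics
python3 - <<'E'
from workcell import r,viewer,spotter
import cv2,numpy as np
for n in ["scene","top"]:
    im=viewer.camera(n); cv2.imwrite(f"pics/{n}0.png",im)
    for q in ["orange_center","black_center","white_center","axle_seat"]:
        for d in spotter.place_of(n,q): print(n,q,np.round(d["centre"],4),round(d["score"],2))
    i=viewer.camera_info(n); print(i)
o=r.get_obs();print(o["time_s"],o["tool_pos"],o["eef_rot"],o["grip_width"])
E
```

```text
scene orange_center [ 0.5513 -0.1415  0.0217] 0.96
scene orange_center [ 0.4797 -0.0401  0.0274] 0.74
scene orange_center [ 0.4019 -0.2066  0.0227] 0.65
scene orange_center [ 0.4437 -0.1173  0.0237] 0.63
scene black_center [ 0.4288 -0.3278  0.0286] 0.64
scene white_center [ 0.6397 -0.3089  0.0282] 0.61
scene axle_seat [0.541  0.1256 0.0441] 0.77
{'fx': 386.48915796461307, 'fy': 386.48915796461307, 'cx': 321.4170004029696, 'cy': 195.62976377611807, 'R': array([[ 0.84715031,  0.53125979,  0.00996899],
       [ 0.40937167, -0.64059607, -0.64965492],
       [-0.33874944,  0.55443639, -0.76016387]]), 't': array([-0.3953057 , -0.22929998,  0.96733758])}
top orange_center [ 0.4029 -0.205   0.0209] 0.72
top orange_center [ 0.4786 -0.0441  0.0289] 0.6
top orange_center [ 0.5565 -0.1314  0.0222] 0.55
top orange_center [ 0.4431 -0.1239  0.0261] 0.54
top black_center [ 0.4271 -0.3258  0.0206] 0.74
top white_center [ 0.6421 -0.3105  0.0257] 0.8
top axle_seat [0.5412 0.1178 0.0361] 0.98
{'fx': 436.6776381968015, 'fy': 436.6776381968015, 'cx': 320.1632572978126, 'cy': 206.02086679346777, 'R': array([[-1.44995337e-03, -9.99816763e-01,  1.90876556e-02],
       [-9.93972349e-01, -6.51468795e-04, -1.09629125e-01],
       [ 1.09621472e-01, -1.91315590e-02, -9.93789272e-01]]), 't': array([-0.08481515,  0.52662454,  0.92666784])}
0.5 [0.22576527 0.55588441 0.25324397] [ 1.69588608e-05  8.29548386e-01  5.58434843e-01 -3.89682899e-05] 0.08557186311751795
```

View pics/scene0.png

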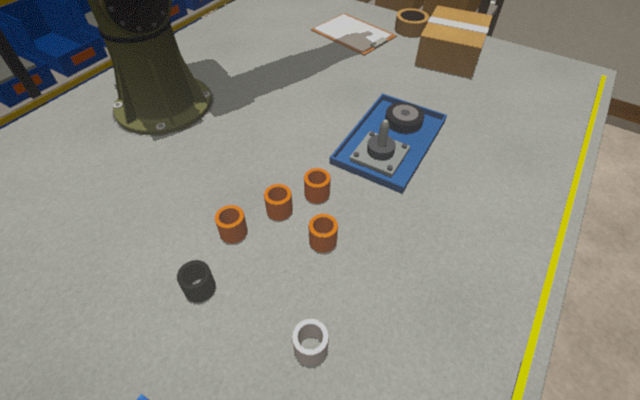

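View pics/top0.png

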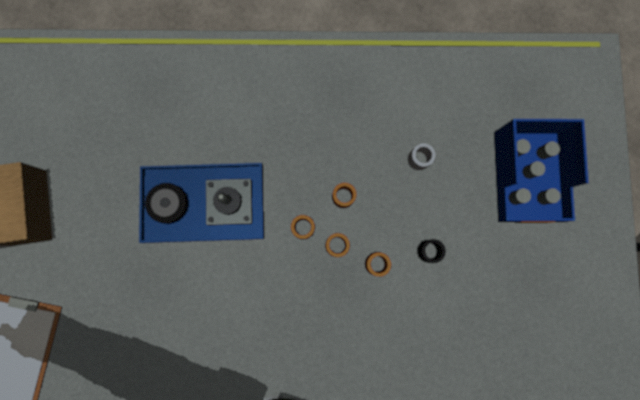

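Both views show four orange sleeves. In the top view they are at about (344,195), (303,227), (338,244) and (378,264). The one at (344,195), world about (0.554,-0.137), is the farthest from the base at 0.57 m, against at most 0.48 m for the others. The axle is at about (228,201) in the top view. Next I'll hover over the target and refine its position with the wrist camera.

```bash
cat > h.py <<'E'
from workcell import r,ik,viewer,spotter
import cv2,numpy as np
from scipy.spatial.transform import Rotation as Ro
def down(yaw): # jaw axis x at angle yaw in the world, z down
    x=np.array([np.cos(yaw),np.sin(yaw),0]);z=np.array([0,0,-1.]);y=np.cross(z,x)
    q=Ro.from_matrix(np.c_[x,y,z]).as_quat(); return np.r_[q[3],q[:3]]
def ray(i,u,v,z):
    R,t=np.array(i["R"]),np.array(i["t"]);c=-R.T@t
    d=R.T@np.array([(u-i["cx"])/i["fx"],(v-i["cy"])/i["fy"],1]);return c+d*(z-c[2])/d[2]
def proj(i,X):
    p=np.array(i["R"])@X+np.array(i["t"]);return np.array([i["fx"]*p[0]/p[2]+i["cx"],i["fy"]*p[1]/p[2]+i["cy"]])
E
python3 - <<'E'
from h import *
i=viewer.camera_info("top"); print(ray(i,344,195,.05))
for y in np.arange(-np.pi,np.pi,np.pi/6):
    a=ik([.553,-.137,.2],down(y)); b=ik([.541,.121,.16],down(y))
    print(round(y,2),None if a is None else np.round(a,2),None if b is None else np.round(b,2))
E
```

```text
[ 0.54825198 -0.13597455  0.05      ]
-3.14 [-0.24  0.28 -0.21  1.08  0.   -1.81] [ 0.22  0.28 -0.31  0.98  0.   -1.35]
-2.62 [-0.24  0.28 -0.21  1.08  0.   -2.34] [ 0.22  0.28 -0.31  0.98  0.   -1.87]
-2.09 [-0.24  0.28 -0.21  1.08  0.   -2.86] [ 0.22  0.28 -0.31  0.98  0.   -2.4 ]
-1.57 [-0.24  0.28 -0.21  1.08  0.    2.9 ] [ 0.22  0.28 -0.31  0.98  0.   -2.92]
-1.05 [-0.24  0.28 -0.21  1.08  0.    2.38] [ 0.22  0.28 -0.31  0.98  0.    2.84]
-0.52 [-0.24  0.28 -0.21  1.08  0.    1.85] [ 0.22  0.28 -0.31  0.98  0.    2.31]
-0.0 [-0.24  0.28 -0.21  1.08  0.    1.33] [ 0.22  0.28 -0.31  0.98  0.    1.79]
0.52 [-0.24  0.28 -0.21  1.08  0.    0.8 ] [ 0.22  0.28 -0.31  0.98  0.    1.27]
1.05 [-0.24  0.28 -0.21  1.08  0.    0.28] [ 0.22  0.28 -0.31  0.98  0.    0.74]
1.57 [-0.24  0.28 -0.21  1.08  0.   -0.24] [ 0.22  0.28 -0.31  0.98  0.    0.22]
2.09 [-0.24  0.28 -0.21  1.08  0.   -0.77] [ 0.22  0.28 -0.31  0.98  0.   -0.3 ]
2.62 [-0.24  0.28 -0.21  1.08  0.   -1.29] [ 0.22  0.28 -0.31  0.98  0.   -0.83]
```

Run:
```python
from h import *
q=down(1.18)
for n,p in [("axle",[.50,.10,.30]),("orange",[.54,-.135,.24])]:
    r.move_to(p,q); r.pause(.2)
    i=viewer.camera_info("wrist"); im=viewer.camera("wrist"); cv2.imwrite(f"pics/w_{n}.png",im)
    np.savez(f"w_{n}.npz",im=im,**{k:np.array(v) for k,v in i.items()})
    print(n,np.round(-np.array(i["R"]).T@i["t"],3),i["R"][2])
    for d in spotter.place_of("wrist","axle_seat" if n=="axle" else "orange_center"): print(np.round(d["centre"],4),d["score"],proj(i,d["centre"]))
o=r.get_obs();print(o["time_s"],o["tool_pos"],o["ft_force"])
```

```text
axle [0.423 0.132 0.421] [ 0.29726671 -0.12352025 -0.94677096]
[0.5355 0.1207 0.0385] 0.87 [341.99457511 180.16014209]
orange [ 0.464 -0.102  0.362] [ 0.29843067 -0.12326913 -0.94643746]
[ 0.403  -0.2028  0.0225] 0.95 [204.83564057  73.62415421]
[ 0.481  -0.0469  0.0273] 0.8 [373.24507207  86.94633014]
[ 0.4416 -0.1168  0.0217] 0.8 [296.17721696  76.86590693]
[ 0.553  -0.1307  0.0289] 0.72 [323.89299918 179.36269297]
4.0 [ 0.54027736 -0.1339958   0.24043031] [-0.30764674 -0.22974524 -0.32161671]
```

View pics/w_axle.png

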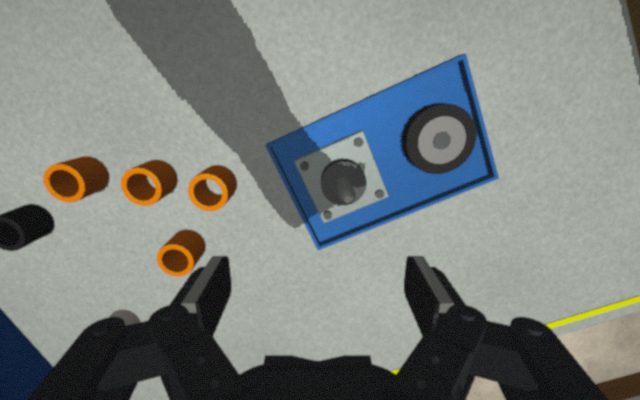

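View pics/w_orange.png

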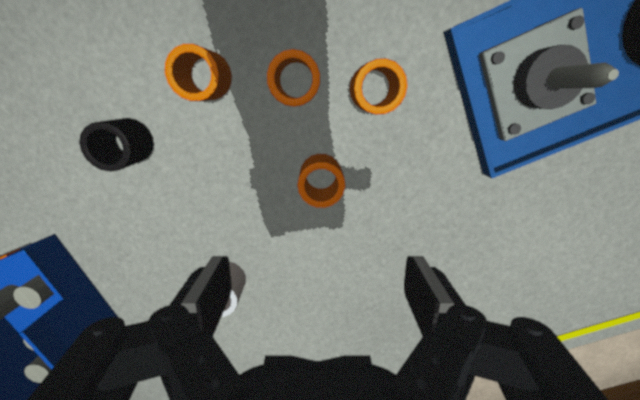

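```bash
cat > fit.py <<'E'
from h import *
from scipy.optimize import minimize
def hullmask(i,xy,r_=.026,z0=0,z1=.05,s=4):
    a=np.linspace(0,2*np.pi,60,endpoint=False)
    P=np.array([proj(i,np.array([xy[0]+r_*np.cos(t),xy[1]+r_*np.sin(t),z])) for z in(z0,z1) for t in a])
    return cv2.convexHull(P.astype(np.float32))[:,0]
def meas(i,im,xy0):
    hsv=cv2.cvtColor(im,cv2.COLOR_BGR2HSV); m=((hsv[...,1]>140)&(hsv[...,0]<20)&(hsv[...,2]>40)).astype(np.uint8)
    u,v=proj(i,np.array([*xy0,.025])).astype(int); 
    n,l=cv2.connectedComponents(m); w=l[v-30:v+30,u-30:u+30]
    h=hullmask(i,xy0); box=np.zeros_like(m); cv2.fillConvexPoly(box,h.astype(int),1)
    k=np.bincount(l[(box>0)&(l>0)]).argmax()
    ys,xs=np.where(l==k); return cv2.convexHull(np.c_[xs,ys].astype(np.float32))[:,0]
def stat(h): # centroid of polygon
    M=cv2.moments(h.astype(np.float32)); return np.array([M["m10"]/M["m00"],M["m01"]/M["m00"]]),M["m00"]
def fit1(i,im,xy0):
    c,A=stat(meas(i,im,xy0))
    f=lambda xy: ((stat(hullmask(i,xy))[0]-c)**2).sum()
    s=minimize(f,xy0,method="Nelder-Mead",options=dict(xatol=1e-5,fatol=1e-6)); return s.x,A/stat(hullmask(i,s.x))[1]
E
python3 - <<'E'
from fit import *
ims={}
for n in("scene","top"): ims[n]=(viewer.camera_info(n),cv2.imread(f"pics/{n}0.png"))
for n in("w_axle","w_orange"):
    d=np.load(n+".npz"); ims[n]=({k:d[k] for k in d if k!="im"},d["im"])
for n,(i,im) in ims.items(): print(n,*fit1(i,im,np.array([.552,-.133])))
out=[]
for n,(i,im) in ims.items():
    s=np.array([.5395,.1195]);u,v=proj(i,np.array([*s,.07])).astype(int)
    im=im.copy(); x0,y0=min(max(u-40,0),560),max(v-40,0)
    c=cv2.resize(im[y0:y0+75,x0:x0+80],None,fx=5,fy=5,interpolation=cv2.INTER_CUBIC)
    a=np.linspace(0,2*np.pi,80)
    for R_,z,col in[(.03,.04,(0,255,0)),(.004,.1,(0,0,255)),(.01,.088,(0,255,255))]:
        P=np.array([proj(i,np.array([s[0]+R_*np.cos(t),s[1]+R_*np.sin(t),z])) for t in a])
        cv2.polylines(c,[((P-[x0,y0]+.5)*5-.5).astype(int)],True,col,1)
    out.append(c[:300])
cv2.imwrite("pics/ax.png",np.vstack([np.hstack(out[:2]),np.hstack(out[2:])]))
E
```

```text
scene [ 0.55073   -0.1320231] 0.8055663430696033
top [ 0.55154786 -0.13681274] 0.7675736992070898
w_axle [ 0.55252614 -0.1356693 ] 0.8640643521369235
w_orange [ 0.55258226 -0.13449392] 0.9016051927579288
```

View pics/ax.png

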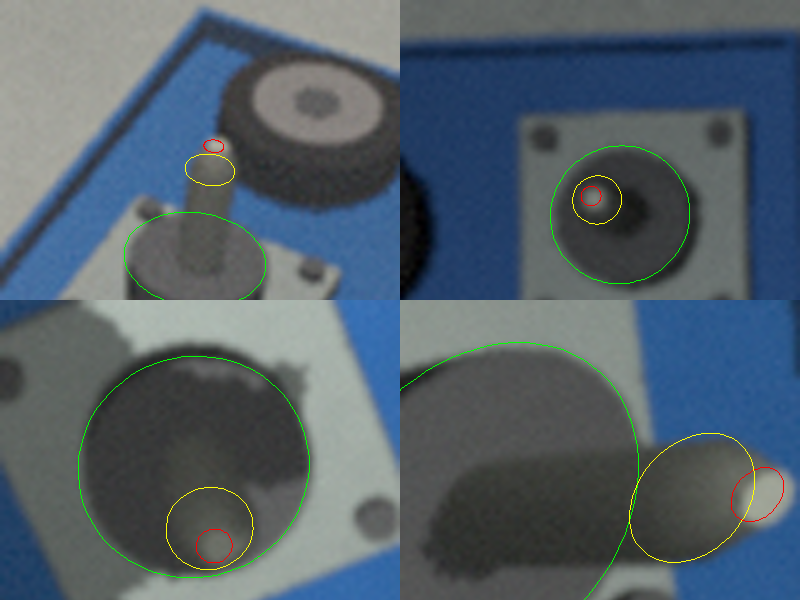

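The four-view silhouette fits put the sleeve at about (0.552,-0.1345). In the overlays the axle model at (0.5395,0.1195) lies on the shoulder and tip to within about 2 mm in all views. The bore leaves 8 mm of radial clearance, so I'll go ahead and grasp.

Run:
```python
from h import *
q=down(1.18); S=[.552,-.1345]
r.move_to([*S,.11],q)
print(r.line_to([*S,.034],max_speed=.1,threshold=8),np.round(r.get_obs()["tool_pos"],4))
r.set_gripper(.03); o=r.get_obs(); print(o["grip_width"],o["time_s"],np.round(o["tool_pos"],4))
cv2.imwrite("pics/grasp.png",viewer.camera("wrist"))
r.line_to([*S,.165],max_speed=.12); r.pause(.2)
o=r.get_obs(); print(o["grip_width"],o["time_s"],o["tool_pos"],o["ft_force"])
cv2.imwrite("pics/lift.png",viewer.camera("wrist"));cv2.imwrite("pics/lift_s.png",viewer.camera("scene"))
a,b,c=[cv2.imread(f"pics/{n}.png") for n in("grasp","lift","lift_s")]
cv2.imwrite("pics/m1.png",cv2.resize(np.vstack([np.hstack([a,b]),np.hstack([c,c*0])]),(800,500)))
```

```text
False [ 0.5527 -0.1347  0.0347]
0.05102281645153691 5.9083 [ 0.5526 -0.1346  0.0351]
0.051160315352484664 7.4 [ 0.55158186 -0.13439717  0.16427847] [ 0.58239126  0.57922343 -0.55493277]
```

View pics/m1.png

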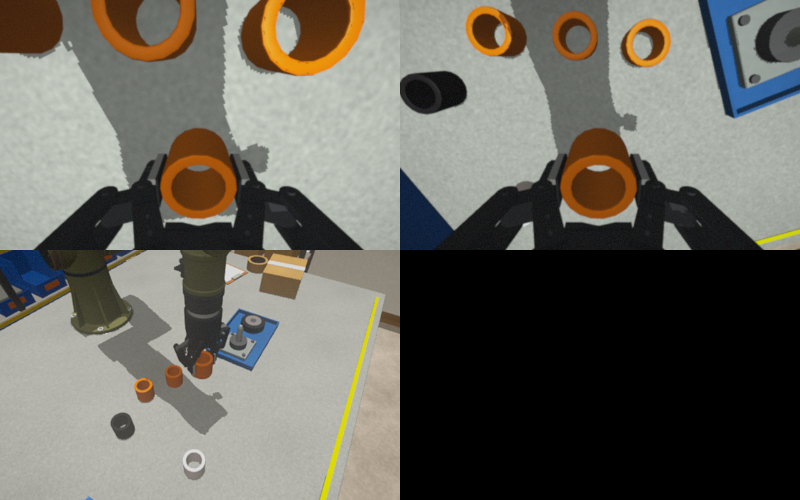

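The sleeve is held upright and square between the pads, at wrist-panel pixel about (598,188). The other sleeves are untouched. I'll move over the axle and check the alignment there before lowering.

Run:
```python
from fit import *
q=down(1.18); A=[.5395,.1198]
r.line_to([*A,.165],max_speed=.15); r.pause(.3)
o=r.get_obs(); T=o["tool_pos"]; print(T,o["time_s"],o["grip_width"])
z0=T[2]-.035
a=np.linspace(0,2*np.pi,60)
tiles=[]
for n in("wrist","scene","top"):
    i=viewer.camera_info(n); im=viewer.camera(n)
    P=lambda R_,z,xy:((np.array([proj(i,np.array([xy[0]+R_*np.cos(t),xy[1]+R_*np.sin(t),z])) for t in a])+.5)*3).astype(int)
    big=cv2.resize(im,None,fx=3,fy=3,interpolation=cv2.INTER_CUBIC)
    for R_,z,xy,c in[(.026,z0+.05,T,(0,255,0)),(.018,z0+.05,T,(0,255,0)),(.026,z0,T,(255,0,0)),(.03,.04,A,(0,255,255)),(.004,.1,A,(0,0,255))]:
        cv2.polylines(big,[P(R_,z,xy)],True,c,1)
    u,v=(proj(i,np.array([T[0],T[1],.11]))*3).astype(int)
    y0=min(max(v-180,0),840);x0=max(u-130,0); tiles.append(big[y0:y0+360,x0:x0+260])
cv2.imwrite("pics/over.png",np.hstack(tiles))
```

```text
[0.53951636 0.11953989 0.16498459] 9.65 0.05119782322437937
```

View pics/over.png

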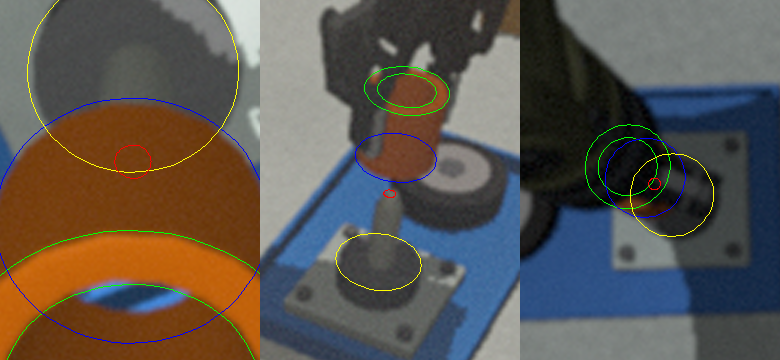

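The overlay agrees: the modelled foot (blue) and rim (green) match the orange sleeve, and the axle tip (red, about (390,194) in the middle tile) is under the bore. I'll lower it with a force stop.

Run:
```python
from h import *
A=[.5395,.1198]
print(r.line_to([*A,.085],max_speed=.06,threshold=6),r.get_obs()["tool_pos"],r.get_obs()["ft_force"])
o=r.get_obs()
if o["tool_pos"][2]<.09:
    print(r.line_to([*A,.066],max_speed=.015,threshold=4))
    o=r.get_obs();print(o["tool_pos"],o["ft_force"],o["torque"],o["time_s"],o["grip_width"])
cv2.imwrite("pics/low_s.png",viewer.camera("scene")[90:230,300:480]);cv2.imwrite("pics/low_w.png",viewer.camera("wrist"))
a=cv2.resize(cv2.imread("pics/low_s.png"),(400,300),interpolation=cv2.INTER_CUBIC);b=cv2.resize(cv2.imread("pics/low_w.png"),(400,300))
cv2.imwrite("pics/low.png",np.hstack([a,b]))
```

```text
False [0.53985399 0.11987287 0.08542645] [0.38416965 0.06667434 0.05082394]
True
[0.53937426 0.11979997 0.07502598] [-0.83203446 -0.01095572  5.71667517] [-0.02666485  0.02080537  0.03795826] 12.025 0.05109201369193462
```

View pics/low.png

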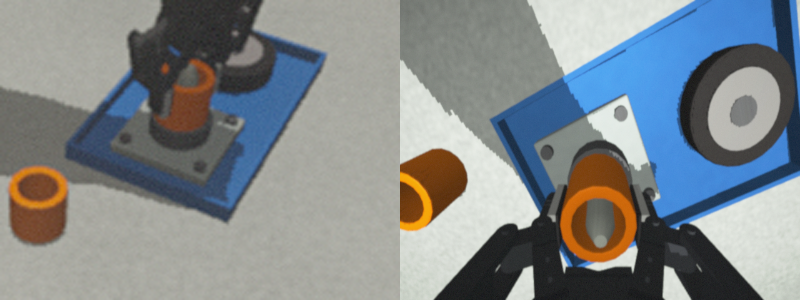

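Contact came at TCP z = 0.075, which is exactly the seated height. The sleeve stands on the shoulder with the axle inside its bore (right panel, about (600,235)). Now I'll release and back off.

Run:
```python
from h import *
r.set_gripper(.085); r.pause(.2)
print(r.line_to([.5394,.1198,.20],max_speed=.1))
r.move_to([.45,.12,.27],down(1.18)); r.pause(.2)
o=r.get_obs();print(o["time_s"],o["ft_force"],o["grip_width"])
t=[]
for n in("scene","top","wrist"):
    i=viewer.camera_info(n); im=viewer.camera(n); cv2.imwrite(f"pics/end_{n}.png",im)
    u,v=(proj(i,np.array([.5394,.1198,.065]))).astype(int)
    x0=min(max(u-45,0),550);y0=min(max(v-60,0),280); s=4
    c=cv2.resize(im,None,fx=3,fy=3,interpolation=cv2.INTER_CUBIC)
    a=np.linspace(0,2*np.pi,60)
    for z in(.04,.09): cv2.polylines(c,[((np.array([proj(i,np.array([.5394+.026*np.cos(k),.1198+.026*np.sin(k),z])) for k in a])+.5)*3).astype(int)],True,(0,255,0),1)
    t.append(c[y0*3:y0*3+360,x0*3:x0*3+266])
    for q in("orange_center","black_center","white_center"):
        for d in spotter.place_of(n,q): print(n,q,np.round(d["centre"],3),round(d["score"],2))
cv2.imwrite("pics/end.png",np.hstack(t))
```

```text
False
14.8917 [-0.16091701 -0.0207329  -0.82302377] 0.08500744433174605
scene orange_center [0.534 0.116 0.064] 0.75
scene orange_center [ 0.48  -0.046  0.026] 0.72
scene orange_center [ 0.447 -0.121  0.026] 0.71
scene orange_center [ 0.404 -0.206  0.024] 0.58
scene black_center [ 0.43  -0.326  0.028] 0.88
scene white_center [ 0.64  -0.307  0.028] 0.62
top orange_center [0.54  0.122 0.064] 0.88
top orange_center [ 0.482 -0.043  0.025] 0.76
top orange_center [ 0.406 -0.203  0.024] 0.63
top black_center [ 0.43  -0.324  0.022] 0.83
top white_center [ 0.642 -0.31   0.025] 0.8
wrist orange_center [0.536 0.122 0.069] 0.87
wrist orange_center [ 0.478 -0.047  0.028] 0.58
wrist black_center [ 0.432 -0.328  0.026] 0.59
```

View pics/end.png

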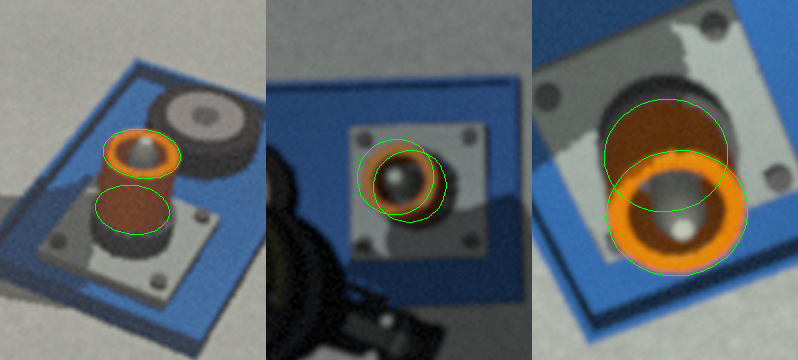

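View pics/end_scene.png

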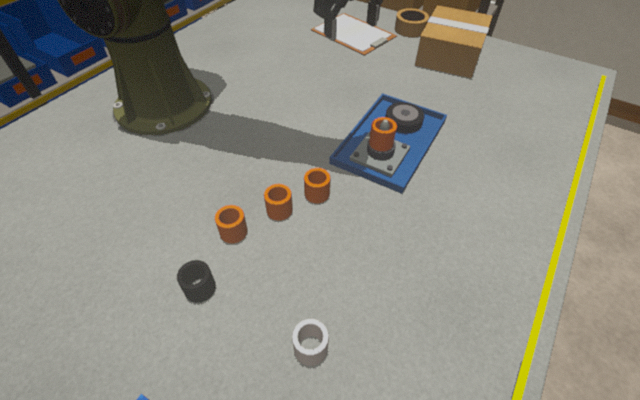

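The sleeve sits flat on the shoulder, at scene pixel about (382,135). Its rim and foot match the seated model, the axle tip shows above it, and the other sleeves stand where they were.

```bash
python3 -c "
from workcell import r
print(r.hand_in(), r.get_obs()['time_s'])"
```

```text
the job is handed in; nothing more can be done
the job is handed in; nothing more can be done
```

The orange sleeve is on the axle, sitting flat on the dark shoulder, and the job is handed in. I took the farthest of the four orange sleeves, 0.57 m from the base. I lowered it over the axle under force control, and it touched down with about 6 N at the expected seated height. I then released it and moved the arm clear.

**Final checks:**
- **Seating:** in the last pictures, at about 15 s, the rim and foot match the seated model. The networks put the sleeve's centre within about 7 mm of the expected position and height.
- **Bystanders:** the black, white and other orange sleeves show no movement beyond measurement error. In the last top view the network missed one of the other orange sleeves, but the scene camera shows it standing in place.
- **Not measured:** I did not log peak wrist force. The readings I took stayed below 6 N.

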